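Lay out the stage plate, dish and sample jars for a microscope examination

TASK

Get the bench ready for looking at a sample. Press the key of the dark plate holder so that the white stage plate rises out of its well, lay the plate on the middle of the white square stage block, and then stand the small steel dish on the middle of the plate. Also stand the tall jar to the left of the stage block, opposite the middle of its left edge, and the squat jar behind the block, opposite the middle of its far edge, each upright on the bench with a gap of about 30 mm to the block (left and behind as seen from the robot).

Things in the scene. Friction and masses are not known exactly. Their poses are not given: they have to be found in the camera images.
- stage: Stage block, fixed: white square block 100 x 100 mm, 30 mm high, flat top with a flush black spot (62 mm) in the middle, a flat clip along its left and right edges. Origin: centre of its underside. x points to its far edge, y to its left edge, z up; turned at most 12 degrees. Tall jar's place: on the bench about 98 mm from the origin along +y; squat jar's: about 106 mm along +x.
- holder: Plate holder, fixed: dark steel block 145 mm (x) by 80 mm (y), 40 mm high, flat top, with a round well 52 mm wide and 12 mm deep. Origin: on the bench under the middle of the well, z up; the block reaches from 105 mm on the robot's side of it (-x, where the key is) to 40 mm beyond it (+x). Turned at most 17 degrees.
- key (a joint): How far the holder's ejector key is pressed down, in m: 0 (up) to 0.011 (fully down). It takes 3 to 4 N and stays where it is left. It drives a 28 mm pusher up through the well's floor by the same distance: fully pressed, the plate stands about 11 mm above the holder's top and can be gripped by its edge.
- key_top (a point): Centre of the top face of the aluminium ejector key, 26 x 30 mm, 75 mm from the middle of the well on the robot's side of it. It stands 13 mm above the holder's top (53 mm above the bench) when up, 2 mm above it when fully down.
- plate: White stage plate, a disc 50 mm in diameter and 12 mm thick, 30 g, loose. At the start it sits in the holder's well, its top flush with the holder's, so it cannot be gripped until pushed up. Origin: centre of its underside (28 mm above the bench at the start); z up.
- dish: Small open steel dish, round with straight sides, 40 mm in outer diameter, 22 mm high, wall 3 mm, 60 g, loose. Origin: centre of its underside; z up.
- tall_jar: Tall slim amber glass jar with a white cap, 36 mm in diameter, 75 mm high, about 90 g, loose. Origin: centre of its underside; z up.
- squat_jar: Squat wide amber glass jar with a white cap, 52 mm in diameter, 38 mm high, about 100 g, loose. Origin: centre of its underside; z up.
Things that resemble listed ones, but are neither listed nor needed, are in the scene too. What is shaped like the squat_jar but purple is not meant.

How it is judged (in metres and radians):
On the way, in this order (a step that is already met when the one before it is completed fails the run):
1. the ejector key is pressed down and has raised the plate (value of joint key above 0.009 m and z of plate in the frame of holder above 0.035 m), for 0.1 s.
2. the plate lies on the middle of the stage block (horizontal distance between plate and stage below 0.01 m and z of plate in the frame of stage between 0.027 and 0.034 m and angle between plate's own z axis and vertical below 0.06 rad), for 0.2 s.
3. the dish stands on the middle of the plate (all of step 2 and horizontal distance between dish and plate below 0.01 m and z of dish in the frame of plate between 0.009 and 0.016 m and angle between dish's own z axis and vertical below 0.06 rad), for 0.2 s.
At the end, for the whole second after the job is handed in: Plate flat on the stage block, dish upright on the plate, each within 10 mm of the middle; tall jar upright on the bench left of the block, squat jar behind it, each with a 15 to 45 mm gap to the block and within 15 mm of opposite the middle of its edge; all at rest (all of step 3 and y of tall_jar in the frame of stage between 0.083 and 0.113 m and x of tall_jar in the frame of stage between -0.015 and 0.015 m and height (world z) of each of tall_jar, squat_jar below 0.005 m and angle between each of tall_jar, squat_jar's own z axis and vertical below 0.06 rad and x of squat_jar in the frame of stage between 0.091 and 0.121 m and y of squat_jar in the frame of stage between -0.015 and 0.015 m and linear speed of each of plate, dish, tall_jar, squat_jar below 0.02 m/s); the robot touches nothing.
It also fails if it takes over 120 s, if anything falls off the work surface, if the arm or the gripper's body presses on something with over 40 N, if the wrist force passes 120 N, or if a joint passes its speed limit or range.

ROBOT

A 6-joint arm with a two-finger parallel gripper is mounted at the origin on the work surface. World frame = base frame: x ahead of the robot, y to its left, z up, the work surface at z = 0. Lengths are in mm, angles in degrees, forces in N, time in s.
With the tool pointing down it reaches from about 300 to 850 mm from the base axis. Payload 4.2 kg.
Tool frame: the origin (TCP) lies midway between the tips of the shut fingers; the grasp point (between the pads) lies 19 mm behind it (env.hold_point_z is the z of the grasp point in the tool frame, in mm); z points along the fingers, y is the direction in which the jaws open and shut (so a half turn about z gives the same grasp; the last joint's range is limited). The gripper opens to 91 mm and grips with 3 to 60 N. Pads are 32 mm wide; open, the fingers measure 118 mm over their backs; the gripper's body (76 mm by 178 mm) begins 60 mm behind the grasp point.
Start: joints at [-76.834, 18.312, 89.639, -0, 72.044, -1.146], TCP at [142.148, -557.169, 213.976] pointing down, gripper open.
Joint ranges: [-177.97, 177.97], [-48.28, 115.42], [12.27, 149.76], [-77.06, 257.06], [2.81, 150.46], [-146.56, 146.56]. Speed limits (degrees/s): [147.25, 147.25, 180, 180, 180, 180].

INTERFACE

Orientations are given as [roll, pitch, yaw] about the fixed x, y, z axes, in that order (R = Rz(yaw) Ry(pitch) Rx(roll)).
In Python, from workcell import env, grab_frame, camera_params, spotter gives the robot as it stands. The module is installed in compiled form; this text tells all that it offers.
- The arm moves only by the shell command python3 -m jog 'ROWS' [FORCE]. ROWS is text: rows parted by semicolons, each of 7 numbers parted by spaces: the turn, a rotation vector about the world's x, y, z in units of 5 degrees (1.0 is 5 degrees), then the shift along the world's x, y, z in units of 25 mm (1.0 is 25 mm), then the opening, from 0 (shut) to 1 (fully open). A call has 1 to 5 rows; each row is the pose to reach, as a shift and turn from the pose commanded when the call began; what a row does not reach only later rows make up. A row lasts 1/8 s, in which the tool goes at most 62.5 mm and 10.7 degrees, less where a joint would pass 70% of its speed; a pose out of reach is approached as far as the arm can. A call with a gripper value outside its range is refused whole. The fingers move at their own pace and stop on an object; FORCE is the grip in N (left out, the last holds). Time passes only in rows, so rows that repeat a pose let the fingers close. It gives the time, the measured TCP pose, the force and the opening at its end, in the units of the state.
- env.state(): the state, without advancing time (a new reading comes with each control period).
- grab_frame(name): name is "side" or "top" or "wrist"; returns the picture (400x640x3 uint8, red, green, blue); there is no depth.
- camera_params(name): a dict with "K" (3x3 intrinsics, pixels), "dist" ([k1, k2, p1, p2, k3] as OpenCV has them; the pictures are not rectified), "rvec" (rotation vector, rad) and "tvec" (3), from world to camera coordinates, as OpenCV has them. Camera axes: x right, y down, z forward; pixel columns grow to the right and rows downward; lengths in mm; the calibration is good to about 2 mm. A picture is of the moment at which its call begins: read the wrist's pose just before it. camera_params takes no time and is no camera call; for the wrist camera it gives the pose at the moment of the call.
- env.job_done(): hands the job in, once; it reports no verdict.
Trained networks look in the newest picture that a camera, given by its name, has taken for a name from the list of things; names that differ only in an ending like _2 or _b are one class to them, and where a whole thing is asked for, a point or a joint stands for the part that bears it (a point fixed in the world has none). Each returns a list of dicts, best first, with "conf" (0 to 1); they miss things now and then, are a little off and sometimes report something else, mostly with a low value. They report only what shows in the picture. A call takes as long as a camera call. They do not tell look-alikes from the thing itself.
- spotter.look_for(query, camera): "box" ([left, top, width, height] in pixels, round what is visible of it).
- spotter.trace(query, camera): "region" (400x640 bool, what is visible of it) and "box" ([left, top, width, height] in pixels, round what is visible of it).
The state is a dict: "time_s": time; "qpos": joint angles; "qvel": joint speeds; "effort": joint torques, N m; "ee_pos": TCP position; "ee_rot": TCP orientation; "force": force on the tool from outside, world axes, zero at the start; "torque": the same for the moment, N m; "gripper_width": finger opening in mm.
Only numpy, scipy, OpenCV 4.12 (cv2) and the standard library are available. Lean on these libraries where they do the work, as an engineer would, in place of code of your own. Each camera call takes 0.05 s, during which the arm holds its last target. There are 200 camera calls.

## Working session

There is one attempt and no reset: what is moved stays moved. The work goes in short steps, Python scripts to look and compute and a shell command to move; the robot and the scene stay as the last step left them, time stands still between calls to the robot, and variables do not carry over. Pictures are saved under pics/ and viewed, about 12 in all and at most 16, crops included, and the job is handed in when it is done.

```bash
mkdir -p pics
cat > h.py <<'E'
import numpy as np, cv2
from workcell import env, grab_frame, camera_params, spotter
def save(img,name): cv2.imwrite('pics/'+name,cv2.cvtColor(img,cv2.COLOR_RGB2BGR))
def ray(cp,uv):
    K=np.array(cp['K']);d=np.array(cp['dist'],float)
    R=cv2.Rodrigues(np.array(cp['rvec'],float))[0];t=np.array(cp['tvec'],float).ravel()
    n=cv2.undistortPoints(np.array([[uv]],float),K,d)[0,0]
    return -R.T@t, R.T@np.array([n[0],n[1],1.])
def at_z(cp,uv,z):
    o,v=ray(cp,uv); return o+v*(z-o[2])/v[2]
def tri(obs):
    A=np.zeros((3,3));b=np.zeros(3);L=[]
    for cp,uv in obs:
        o,v=ray(cp,uv);v=v/np.linalg.norm(v);P=np.eye(3)-np.outer(v,v);A+=P;b+=P@o;L.append((o,P))
    p=np.linalg.solve(A,b); return p,[np.linalg.norm(P@(p-o)) for o,P in L]
def proj(cp,p):
    return cv2.projectPoints(np.array(p,float).reshape(-1,3),np.array(cp['rvec'],float),np.array(cp['tvec'],float),np.array(cp['K']),np.array(cp['dist'],float))[0][:,0]
E
python3 - <<'E'
from h import *
for c in ['top','side']:
    f=grab_frame(c);save(f,c+'0.png');cp=camera_params(c)
    print(c,ray(cp,(320,200)))
    for q in ['stage','holder','key_top','plate','dish','tall_jar','squat_jar']:
        for r in spotter.look_for(q,c)[:4]:
            b=r['box'];print(q,round(r['conf'],2),np.round(b),np.round(at_z(cp,(b[0]+b[2]/2,b[1]+b[3]/2),30)))
E
```

```text
top (array([501.17882432,  -7.15324252, 949.72844666]), array([ 0.08833621, -0.01155301, -0.9962824 ]))
stage 0.58 [356. 189.  41.  46.] [ 554. -159.   30.]
holder 0.67 [230. 192.  47.  67.] [518. 147.  30.]
plate 0.56 [239. 202.  18.  26.] [544. 159.  30.]
dish 0.53 [163. 237.  18.  19.] [466. 347.  30.]
tall_jar 0.76 [309. 160.  15.  18.] [662.  -8.  30.]
squat_jar 0.9 [460. 234.  25.  22.] [ 474. -399.   30.]
squat_jar 0.78 [419. 235.  22.  20.] [ 473. -292.   30.]
squat_jar 0.54 [412. 198.  22.  24.] [ 559. -275.   30.]
side (array([379.88853606, 573.30304655, 827.56670245]), array([ 0.16644131, -0.60038851, -0.78225181]))
stage 0.76 [306. 154.  45.  39.] [ 555. -140.   30.]
holder 0.61 [278. 247.  61.  42.] [516. 165.  30.]
key_top 0.57 [319. 256.  13.  12.] [482. 138.  30.]
plate 0.54 [284. 250.  20.  19.] [557. 155.  30.]
plate 0.48 [279. 244.  61.  44.] [517. 158.  30.]
dish 0.85 [293. 345.  21.  22.] [464. 359.  30.]
tall_jar 0.88 [268. 183.  16.  28.] [665. -14.  30.]
squat_jar 0.71 [327. 132.  19.  18.] [ 567. -274.   30.]
squat_jar 0.68 [369. 115.  12.  18.] [ 472. -392.   30.]
squat_jar 0.54 [354. 134.  23.  21.] [ 479. -287.   30.]
```

View pics/top0.png

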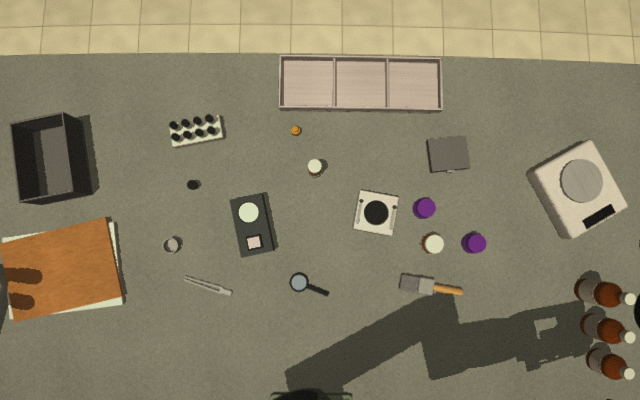

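View pics/side0.png

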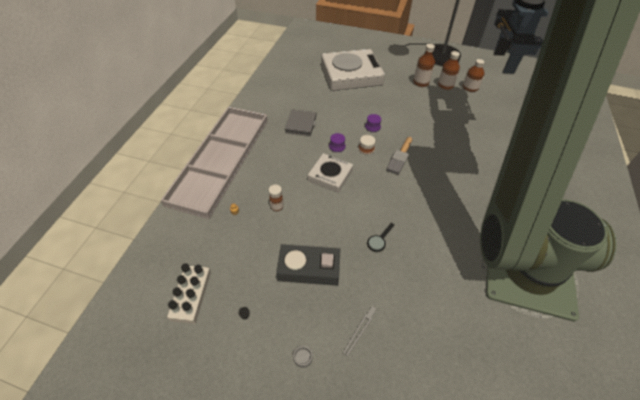

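```bash
python3 -m jog '0 0 0 1.6 1.2 0.4 1;0 0 0 3.2 2.4 0.8 1;0 0 0 4.8 3.6 1.2 1;0 0 0 6.4 4.8 1.6 1;0 0 0 8 6 2 1'; python3 -m jog '0 0 0 1.6 1.2 0.4 1;0 0 0 3.2 2.4 0.8 1;0 0 0 4.8 3.6 1.2 1;0 0 0 6 4.5 1.6 1;0 0 0 6 4.5 1.6 1'
python3 - <<'E'
from h import *
s=env.state();print(s['time_s'],s['ee_pos'],s['ee_rot'],env.hold_point_z)
f=grab_frame('wrist');cp=camera_params('wrist');save(f,'w0.png');print(ray(cp,(320,200)),cp['K'],at_z(cp,(0,0),0),at_z(cp,(639,399),0))
E
```

```text
time_s: 1.42
ee_pos: [343.3, -406.1, 264.4]
ee_rot: [180.0, -0.0, 14.3]
force: [0.4, -0.4, 0.5]
gripper_width: 90.9
time_s: 2.05
ee_pos: [494.2, -293.3, 304.4]
ee_rot: [179.9, -0.1, 14.5]
force: [-0.9, -0.6, 0.4]
gripper_width: 91.4
2.05 [ 494.16787386 -293.28177927  304.44417799] [ 1.79948883e+02 -7.76479672e-02  1.45223868e+01] -18.8
(array([ 562.74656742, -277.02722007,  474.80712853]), array([-0.24375087, -0.06363873, -0.9677677 ])) [[332.88636945   0.         319.80600732]
 [  0.         332.88636945 202.06142835]
 [  0.           0.           1.        ]] [5.94000185e+02 1.44848382e+02 5.68434189e-14] [ 237.03414341 -928.85803258    0.        ]
```

View pics/w0.png

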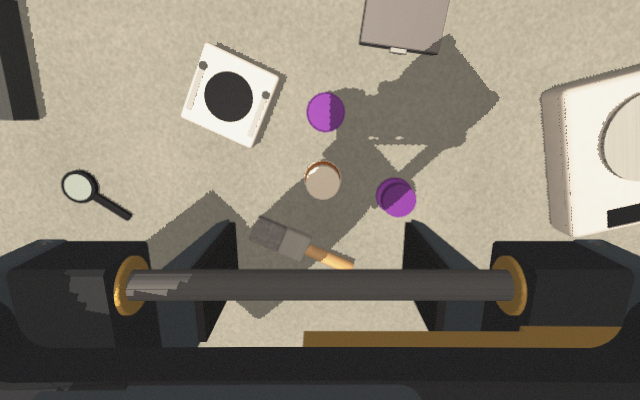

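```bash
cat >> h.py <<'E'
import pickle,os
def snap(cam,qs,tag):
    f=grab_frame(cam);cp=camera_params(cam);save(f,tag+'.png');D={}
    for q in qs:
        D[q]=[(r['conf'],np.array(r['region'],bool),r['box']) for r in spotter.trace(q,cam)[:4]]
        for c,m,b in D[q]:
            v,u=np.nonzero(m);print(q,round(c,2),np.round(b),len(u),np.round([u.mean(),v.mean()],1),np.round(at_z(cp,(u.mean(),v.mean()),30),1))
    pickle.dump((f,cp,D),open(tag+'.pkl','wb'))
E
python3 -c "
from h import *
snap('wrist',['stage','squat_jar'],'w1')"
python3 -m jog '0 0 -0.7 0 2.3 0.2 1;0 0 -1.4 0 4.6 0.4 1;0 0 -2.1 0 6.9 0.6 1;0 0 -2.9 0 9.2 0.8 1;0 0 -2.9 0 11.4 1 1'
python3 -c "
from h import *
s=env.state();print(s['ee_pos'],s['ee_rot'])
snap('wrist',['stage','holder','key_top','plate','tall_jar','squat_jar'],'w2')"
```

```text
stage 0.82 [180.  40. 100. 104.] 6632 [229.2  93.9] [ 556.  -160.5   30. ]
squat_jar 0.95 [305.  89.  42.  41.] 1187 [324.9 110. ] [ 567.1 -283.1   30. ]
squat_jar 0.89 [376. 176.  39.  39.] 1241 [395.4 195.8] [ 481.2 -405.5   30. ]
squat_jar 0.69 [304. 161.  37.  41.] 1141 [321.8 178.2] [ 479.9 -301.5   30. ]
time_s: 2.88
ee_pos: [491.3, -9.0, 329.1]
ee_rot: [180.0, -0.0, -0.3]
force: [0.3, 0.9, -0.2]
gripper_width: 91.4
[491.34058269  -9.03140442 329.10756336] [ 1.79986905e+02 -7.65135716e-03 -3.30825674e-01]
stage 0.67 [384.  78.  90.  82.] 5680 [425.5 117.2] [ 558.5 -146.3   30. ]
holder 0.8 [162.  87.  88. 120.] 5999 [207.6 146.3] [519.  155.4  30. ]
key_top 0.88 [198. 166.  26.  18.] 447 [211.4 177.4] [474.7 153.9  30. ]
plate 0.74 [180. 105.  34.  33.] 1106 [196.2 121.6] [552.6 168.1  30. ]
tall_jar 0.94 [301.   9.  28.  43.] 981 [314.3  29.8] [667.1   5.2  30. ]
squat_jar 0.94 [497. 154.  48.  41.] 1420 [520.8 171.9] [ 483.1 -286.7   30. ]
squat_jar 0.76 [492.  89.  54.  39.] 1587 [516.5 108.3] [ 569.8 -267.5   30. ]
squat_jar 0.73 [158.  88.  96. 117.] 5939 [207.6 146.8] [518.4 155.5  30. ]
squat_jar 0.66 [566. 153.  57.  37.] 1642 [595.7 170.2] [ 485.5 -390.3   30. ]
```

View pics/w2.png

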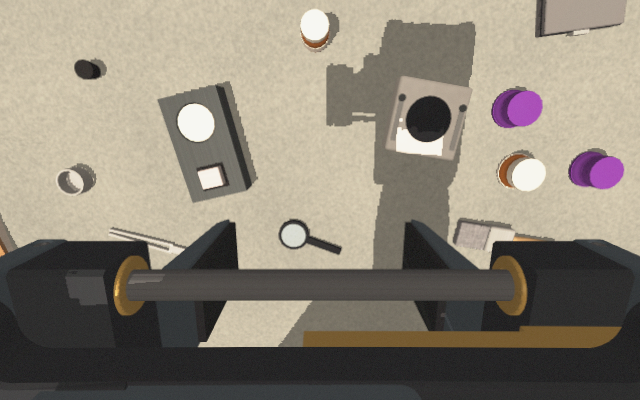

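```bash
python3 -m jog '0 0 0 0 2.2 -0.2 1;0 0 0 0 4.4 -0.4 1;0 0 0 0 6.6 -0.6 1;0 0 0 0 8.4 -0.8 1;0 0 0 0 8.4 -0.8 1'
python3 -c "
from h import *
s=env.state();print(s['ee_pos'],s['ee_rot'])
snap('wrist',['holder','key_top','plate','tall_jar','dish','stage'],'w3')"
```

```text
time_s: 3.85
ee_pos: [492.3, 201.3, 307.8]
ee_rot: [180.0, 0.1, -0.1]
force: [0.7, 0.2, -0.2]
gripper_width: 90.9
[492.32638128 201.25036439 307.79624503] [ 1.79970655e+02  1.09834822e-01 -9.47527640e-02]
key_top 0.98 [355. 167.  22.  22.] 488 [365.5 179.8] [476.1 135.9  30. ]
plate 0.69 [338. 102.  36.  41.] 1260 [353.6 122.2] [552.9 154.   30. ]
tall_jar 0.56 [465.   2.  60.  47.] 1698 [493.7  25.7] [666.  -13.5  30. ]
dish 0.84 [198. 171.  33.  29.] 702 [211.7 183.7] [471.3 347.1  30. ]
dish 0.35 [538.  76. 102.  82.] 6921 [589.1 117.1] [ 557.5 -151.2   30. ]
stage 0.67 [534.  73. 104.  90.] 7041 [588.8 117.2] [ 557.5 -150.8   30. ]
```

View pics/w3.png

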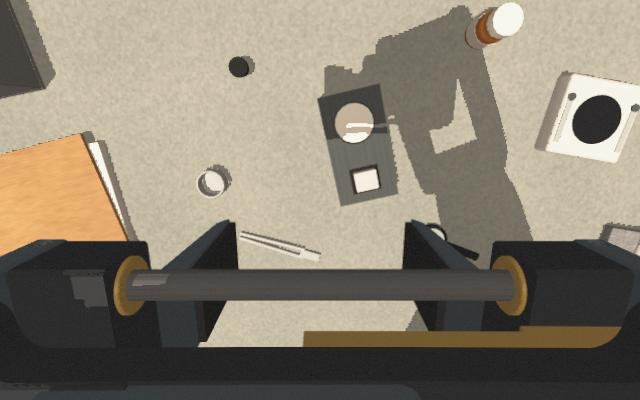

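```bash
cat > m.py <<'E'
from h import *
V={k:pickle.load(open(k+'.pkl','rb')) for k in ['w1','w2','w3']}
def blob(v,c,r,kind):
    f=V[v][0].astype(int);u0,v0=c;w=f[max(0,v0-r):v0+r,max(0,u0-r):u0+r]
    mx,mn=w.max(2),w.min(2)
    m={'dark':mx<75,'white':(mn>215),'sh':(mn>120)&(mn<200)&(mx-mn<75)}[kind].astype(np.uint8)
    n,L,S,C=cv2.connectedComponentsWithStats(m)
    i=1+np.argmax(S[1:,4]);cs,_=cv2.findContours((L==i).astype(np.uint8),cv2.RETR_EXTERNAL,cv2.CHAIN_APPROX_NONE)
    h=cv2.convexHull(max(cs,key=len)).reshape(-1,2)+[max(0,u0-r),max(0,v0-r)]
    return h
def ctr(h):
    M=cv2.moments(h.reshape(-1,1,2).astype(np.int32));return np.array([M['m10'],M['m01']])/M['m00']
def go(name,obs):
    H=[(V[v][1],blob(v,c,r,k)) for v,c,r,k in obs]
    p,e=tri([(cp,ctr(h)) for cp,h in H]);print(name,np.round(p,1),'res',np.round(e,1),[np.round(ctr(h),1).tolist()+[np.ptp(h,0).tolist()] for _,h in H]);return p
sp=go('spot',[('w1',(228,97),32,'dark'),('w2',(428,119),30,'dark'),('w3',(597,119),32,'dark')])
key=go('key',[('w2',(211,177),20,'white'),('w3',(366,180),20,'white')])
tj=go('tall cap',[('w2',(315,25),20,'white'),('w3',(508,20),24,'white')])
for v in ['w1','w3']:
    u=(235,95) if v=='w1' else (588,117)
    h=blob(v,u,62,'white');box=cv2.approxPolyN(h.reshape(-1,1,2).astype(np.int32),4).reshape(-1,2)
    P=np.array([at_z(V[v][1],b,30)[:2] for b in box]);print(v,box.tolist(),np.round(P).tolist(),np.round(P.mean(0),1))
    for i in range(4):
        d=P[(i+1)%4]-P[i];print(round(np.linalg.norm(d),1),round(np.degrees(np.arctan2(d[1],d[0]))%90,1))
E
python3 m.py
python3 - <<'E'
import cv2,numpy as np
a=cv2.imread('pics/w2.png');b=cv2.imread('pics/w3.png');c=cv2.imread('pics/w1.png')
r=lambda i,x,y:cv2.resize(i[y:y+60,x:x+60],(380,290*380//290),interpolation=cv2.INTER_NEAREST)[:290*380//290]
t=[r(a,166,92),r(b,324,92),r(b,182,152),r(a,498,143),r(c,292,150),r(a,45,152)]
t=[cv2.resize(i,(266,266),interpolation=cv2.INTER_NEAREST) for i in t]
cv2.imwrite('pics/crop1.png',np.vstack([np.hstack(t[:3]),np.hstack(t[3:])]))
E
```

```text
spot [ 555.4 -155.8   30.3] res [2.8 5.9 3.8] [[227.4, 94.7, [47, 49]], [428.1, 118.5, [44, 45]], [596.3, 119.1, [47, 47]]]
key [483.1 141.3  73.4] res [0.7 0.7] [[209.8, 177.9, [23, 20]], [366.0, 180.5, [22, 21]]]
tall cap [657.9   3.8  95.7] res [0.2 0.2] [[314.2, 24.3, [27, 30]], [507.9, 18.6, [30, 31]]]
w1 [[277, 75], [249, 146], [180, 115], [204, 41]] [[593.0, -214.0], [498.0, -197.0], [515.0, -104.0], [609.0, -120.0]] [ 553.6 -158.9]
96.6 79.9
95.1 79.9
95.5 80.3
95.7 80.6
w3 [[646, 87], [616, 163], [546, 150], [573, 74]] [[594.0, -214.0], [498.0, -199.0], [516.0, -103.0], [610.0, -120.0]] [ 554.3 -159.2]
97.4 81.1
97.6 79.4
96.2 79.9
95.5 80.2
```

View pics/crop1.png

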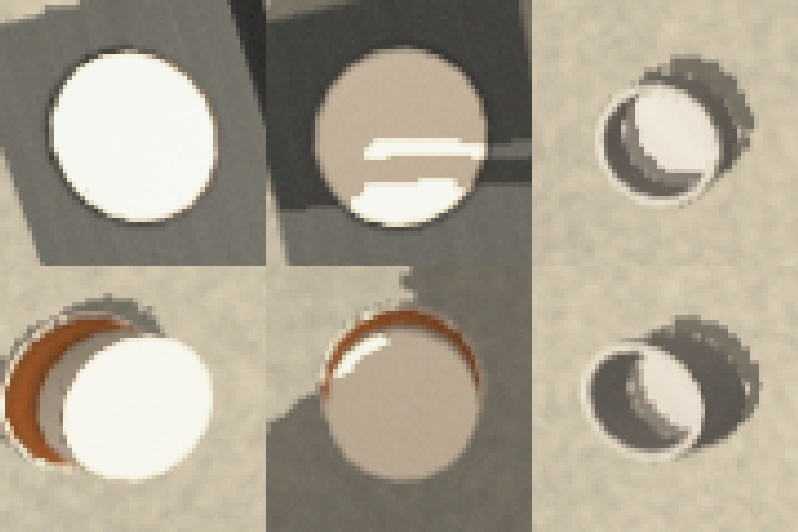

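```bash
sed -i "s/f=grab_frame(cam);cp=camera_params(cam);save/cp=camera_params(cam);f=grab_frame(cam);save/" h.py
python3 -c "
from h import *
snap('wrist',['dish'],'w3')"
python3 -m jog '0 0 0 -0.8 -1.8 -0.5 1;0 0 0 -1.6 -3.6 -1 1;0 0 0 -1.6 -5 -1 1;0 0 0 -1.6 -5 -1 1;0 0 0 -1.6 -5 -1 1'
python3 -c "
from h import *
s=env.state();print(s['ee_pos'],s['qvel'])
snap('wrist',['plate','key_top','tall_jar','stage'],'w4')"
```

```text
dish 0.63 [195. 171.  30.  33.] 717 [210.6 184.1] [471.2 348.6  30. ]
time_s: 4.92
ee_pos: [452.4, 75.6, 284.2]
ee_rot: [-180.0, -0.0, -0.2]
force: [-0.1, 1.1, -1.0]
gripper_width: 91.3
[452.4068151   75.62475783 284.24248248] [ 1.06439809  0.46859984 -0.25269462 -0.09884239  0.00479511 -0.03749577]
plate 0.93 [233.  66.  38.  46.] 1445 [250.9  88.6] [553.9 157.8  30. ]
key_top 0.57 [254. 140.  26.  22.] 544 [265.6 152.6] [476.8 143.6  30. ]
stage 0.78 [458.  37. 107.  95.] 7742 [508.6  84.2] [ 557.2 -152.5   30. ]
```

View pics/w4.png

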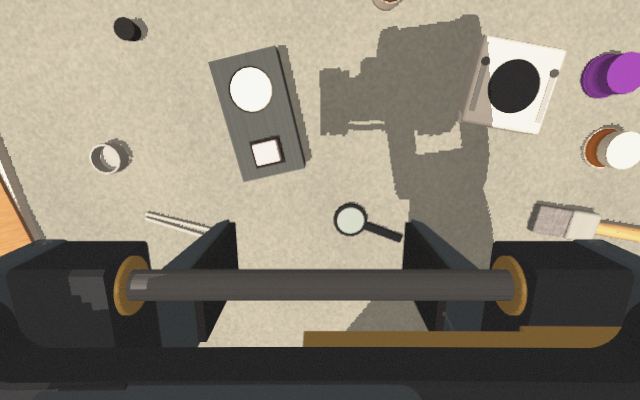

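```bash
python3 - <<'E'
src=open('m.py').read().split("sp=go")[0].replace("['w1','w2','w3']","['w1','w3','w4']")
open('m.py','w').write(src)
E
python3 - <<'E'
from m import *
sp=go('spot',[('w1',(228,97),32,'dark'),('w3',(597,119),32,'dark'),('w4',(514,86),34,'dark')])
key=go('key',[('w3',(366,180),20,'white'),('w4',(266,153),22,'white')])
go('squat',[('w1',(323,181),21,'sh'),('w4',(622,151),20,'white')])
m3=V['w3'][2]['dish'][0][1]; r=spotter.trace('dish','wrist')
for q in r[:2]:
    m=np.array(q['region'],bool);c=lambda m:np.array(np.nonzero(m))[::-1].mean(1)
    print('dish',q['conf'],c(m),tri([(V['w3'][1],c(m3)),(V['w4'][1],c(m))]))
hp=blob('w4',(251,89),28,'white');print('plate',ctr(hp),at_z(V['w4'][1],ctr(hp),40))
print('plate2',tri([(V['w4'][1],ctr(hp)),(V['w3'][1],(324+402/4.433-266/4.433,92+137/4.433))]))
print('key@53',[at_z(V[v][1],ctr(blob(v,c,20,'white')),53)[:2] for v,c in [('w3',(366,180)),('w4',(266,153))]])
E
```

```text
spot [ 555.  -158.4   30. ] res [0.6 0.4 0.3] [[227.4, 94.7, [47, 49]], [593.7, 118.6, [47, 47]], [513.2, 85.9, [50, 52]]]
key [479.4 140.   52.1] res [0. 0.] [[364.2, 180.7, [22, 21]], [265.6, 152.5, [25, 23]]]
squat [ 477.9 -302.    35.9] res [0.1 0.1] [[321.8, 180.7, [35, 33]], [624.0, 150.3, [32, 36]]]
dish 0.83 [108.861 157.802] (array([467.88080922, 354.57824574,  11.77107972]), [np.float64(0.4918986544376631), np.float64(0.49189865443766834)])
plate [250.46404258  88.95742047] [552.76213641 156.35818882  40.        ]
plate2 (array([552.46390717, 154.10642344,  50.68591079]), [np.float64(0.44808815474474), np.float64(0.44808815474473834)])
key@53 [array([479.51566297, 140.12333954]), array([479.47864325, 139.85517602])]
```

```bash
python3 -m jog '0 0 0.9 0.4 0.9 -1.9 0;0 0 1.8 0.8 1.7 -3.8 0;0 0 2.5 1.1 2.6 -5.7 0;0 0 2.5 1.1 2.6 -7.6 0;0 0 2.5 1.1 2.6 -8.5 0' 20; python3 -m jog '0 0 0 0 0 0 0;0 0 0 0 0 0 0'
```

```text
time_s: 5.85
ee_pos: [478.0, 140.7, 68.7]
ee_rot: [180.0, 0.3, 12.4]
force: [0.0, -0.1, -0.2]
gripper_width: 44.1
time_s: 6.1
ee_pos: [480.6, 140.8, 72.5]
ee_rot: [-180.0, -0.1, 12.3]
force: [0.5, -0.3, -0.2]
gripper_width: 24.1
```

```bash
python3 -m jog '0 0 0 0 0 0 0;0 0 0 0 0 0 0;0 0 0 0 0 -0.3 0;0 0 0 0 0 -0.6 0'; python3 -m jog '0 0 0 0 0 -0.2 0;0 0 0 0 0 -0.4 0;0 0 0 0 0 -0.5 0;0 0 0 0 0 -0.56 0;0 0 0 0 0 -0.58 0'; python3 -m jog '0 0 0 0 0 0 0;0 0 0 0 0 0 0'
```

```text
time_s: 6.6
ee_pos: [479.6, 140.3, 56.1]
ee_rot: [180.0, -0.0, 12.3]
force: [-0.0, -0.1, 0.7]
gripper_width: 0.5
time_s: 7.22
ee_pos: [479.3, 140.2, 42.2]
ee_rot: [180.0, 0.0, 12.3]
force: [-2.3, -0.6, 8.4]
gripper_width: 0.4
time_s: 7.48
ee_pos: [479.3, 140.2, 42.2]
ee_rot: [180.0, 0.0, 12.3]
force: [-2.0, -1.2, 6.6]
gripper_width: 0.3
```

```bash
python3 -m jog '0 0 0 0 0 -0.03 0;0 0 0 0 0 -0.05 0;0 0 0 0 0 -0.05 0'; python3 -m jog '0 0 0 0 0 1 0;0 0 0 -1 -0.5 2.5 0.7;0 0 0 -1 -0.5 4.5 0.9;0 0 0 -1 -0.5 5.5 0.9;0 0 0 -1 -0.5 5.5 0.9'
python3 -c "
from h import *
s=env.state();print(s['ee_pos'],s['qvel'])
snap('wrist',['plate','key_top'],'w5')"
```

```text
time_s: 7.85
ee_pos: [479.3, 140.2, 42.2]
ee_rot: [180.0, 0.0, 12.3]
force: [-4.8, -2.1, 15.0]
gripper_width: 0.7
time_s: 8.48
ee_pos: [456.3, 128.3, 180.0]
ee_rot: [-180.0, -0.3, 12.3]
force: [0.0, 0.0, 0.4]
gripper_width: 37.1
[456.26832554 128.26722604 179.99160677] [ 0.10797937  2.17168287  3.50911995 -0.02838378 -0.7402752  -0.01193203]
plate 0.69 [284.  47.  55.  64.] 2840 [310.3  79.2] [555.  157.7  30. ]
key_top 0.59 [296. 152.  31.  25.] 843 [311.7 166.6] [477.2 140.   30. ]
```

View pics/w5.png

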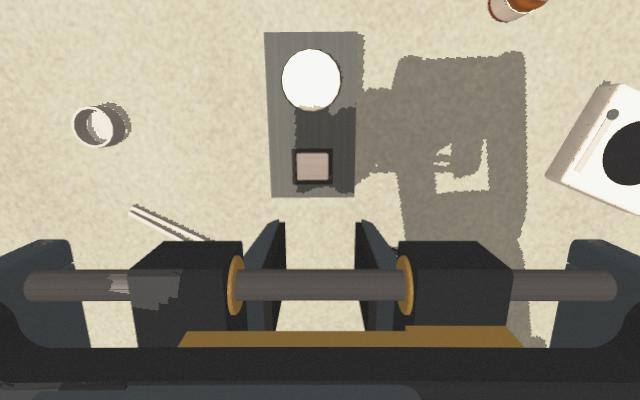

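```bash
python3 -m jog '0 0 0 0 2 0.5 0.8;0 0 0 0 2 0.5 0.8;0 0 0 0 2 0.5 0.8;0 0 0 0 2 0.5 0.8'
python3 -c "
from h import *
snap('wrist',['dish'],'w5')"
python3 -m jog '0 0 0 0 -2 0 0.8;0 0 0 0 -4 0 0.8;0 0 0 0 -4 0 0.8;0 0 0 0 -4 0 0.8;0 0 0 0 -4 0 0.8'
python3 - <<'E'
from h import *
s=env.state();print(s['ee_pos'],s['ee_rot'])
snap('wrist',['dish'],'w6')
import m
for k in ['w5','w6']: m.V[k]=pickle.load(open(k+'.pkl','rb'))
g=lambda v:tuple(int(x) for x in proj(m.V[v][1],[553,156.4,51])[0])
print(g('w5'),g('w6'))
p=m.go('plate',[('w5',g('w5'),36,'white'),('w6',g('w6'),36,'white')])
a=cv2.hconcat([m.V['w5'][0][20:200,20:420],m.V['w6'][0][20:200,20:420]]);save(a,'crop2.png')
E
```

```text
time_s: 9.12
ee_pos: [454.1, 176.9, 189.8]
ee_rot: [180.0, 0.1, 12.3]
force: [-0.3, -0.6, -0.5]
gripper_width: 73.1
dish 0.92 [128. 115.  48.  41.] 1525 [151.3 132.8] [471.5 346.9  30. ]
time_s: 9.85
ee_pos: [454.7, 78.6, 190.7]
ee_rot: [-180.0, -0.0, 12.4]
force: [0.4, 0.3, -0.1]
gripper_width: 73.0
[454.69254307  78.58862695 190.70526404] [-1.79987291e+02 -5.44674607e-03  1.23653887e+01]
dish 0.72 [29. 91. 54. 46.] 1889 [ 53.6 112.3] [471.1 341.4  30. ]
(365, 89) (255, 64)
plate [555.8 159.2  37.2] res [1.8 1.8] [[361.4, 84.3, [50, 53]], [255.5, 64.9, [55, 60]]]
```

View pics/crop2.png

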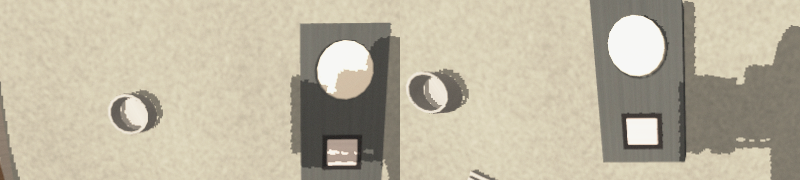

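```bash
python3 -m jog '0 0 0 1.3 1 -1.3 0.8;0 0 0 2.6 2.1 -2.6 0.8;0 0 0 3.92 3.11 -4 0.8;0 0 0 3.92 3.11 -4 0.8;0 0 0 3.92 3.11 -4 0.8'; python3 -c "
from h import *
V={k:pickle.load(open(k+'.pkl','rb')) for k in ['w5','w6']}
print(tri([(V['w5'][1],(364.5,89.5)),(V['w6'][1],(255.5,64.9))]))
print('dish',tri([(V['w5'][1],(152,133)),(V['w6'][1],(48,112))]))
print(at_z(V['w5'][1],(152,133),22),at_z(V['w6'][1],(48,112),22))
"
```

```text
time_s: 10.58
ee_pos: [552.1, 155.9, 90.8]
ee_rot: [180.0, 0.1, 12.4]
force: [-0.5, -0.3, -0.3]
gripper_width: 72.6
(array([552.87929962, 156.74981186,  49.03575243]), [np.float64(0.1326536814708729), np.float64(0.13265368147101053)])
dish (array([470.97164166, 346.02441461,  30.58196042]), [np.float64(0.6366615922890572), np.float64(0.6366615922891283)])
[470.22557965 350.00680716  22.        ] [468.90105755 352.6518994   22.        ]
```

```bash
python3 -m jog '0 0 0 0.03 0.02 -1 0.8;0 0 0 0.03 0.02 -1.7 0.8;0 0 0 0.03 0.02 -1.94 0.8;0 0 0 0.03 0.02 -1.94 0.8;0 0 0 0.03 0.02 -1.94 0.8'; python3 -m jog '0 0 0 0 0 0 0.4;0 0 0 0 0 0 0.4;0 0 0 0 0 0 0.4;0 0 0 0 0 0 0.4;0 0 0 0 0 0 0.4' 15
```

```text
time_s: 11.2
ee_pos: [554.0, 156.1, 43.5]
ee_rot: [180.0, -0.1, 12.3]
force: [0.6, 0.4, -0.2]
gripper_width: 73.0
time_s: 11.82
ee_pos: [553.5, 156.3, 42.4]
ee_rot: [-180.0, -0.0, 12.3]
force: [-0.7, 1.2, 2.3]
gripper_width: 49.2
```

```bash
python3 -m jog '0 0 0 0 0 0.6 0.4;0 0 0 0 0 1.6 0.4;0 0 1 0 -1 2.6 0.4;0 0 2.5 0 -2.4 3.2 0.4;0 0 4 0 -4 3.2 0.4'; python3 -m jog '0 0 1.5 0 -1.6 0 0.4;0 0 3 0 -3.2 0 0.4;0 0 4.5 0 -4.8 0 0.4;0 0 6 0 -6.4 0 0.4;0 0 7.5 0 -7.6 0 0.4';  python3 -m jog '0 0 1.5 0 -0.8 0 0.4;0 0 2 0 -0.98 0 0.4;0 0 2 0 -0.98 0 0.4;0 0 2 0 -0.98 0 0.4'
python3 -c "
from h import *
f=grab_frame('wrist');save(f,'w7.png')"
```

```text
time_s: 12.45
ee_pos: [554.5, 55.2, 124.7]
ee_rot: [179.9, -0.2, 32.6]
force: [-0.0, -0.4, -0.9]
gripper_width: 48.9
time_s: 13.08
ee_pos: [553.3, -135.9, 123.2]
ee_rot: [179.9, 0.0, 70.0]
force: [-0.4, 1.4, -0.7]
gripper_width: 49.5
time_s: 13.58
ee_pos: [553.4, -158.3, 122.6]
ee_rot: [180.0, 0.0, 79.8]
force: [0.2, 0.4, -0.3]
gripper_width: 49.3
```

View pics/w7.png

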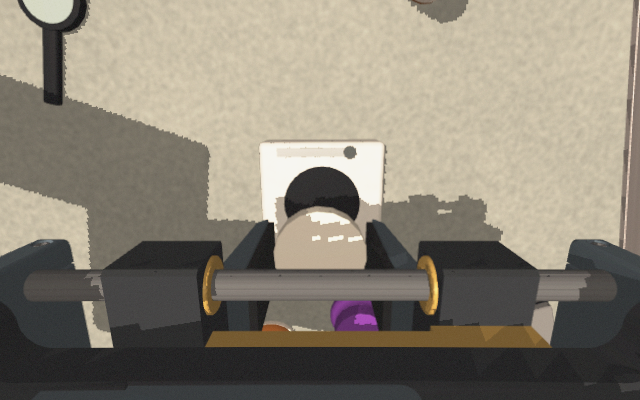

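```bash
python3 -m jog '0 0 0 0.06 0 -1.5 0.4;0 0 0 0.06 0 -2.8 0.4;0 0 0 0.06 0 -3.3 0.4;0 0 0 0.06 0 -3.3 0.4;0 0 0 0.06 0 -3.3 0.4'; python3 -m jog '0 0 0 0 0 -0.1 0.4;0 0 0 0 0 -0.2 0.4;0 0 0 0 0 -0.25 0.4;0 0 0 0 0 -0.25 0.4'
```

```text
time_s: 14.25
ee_pos: [555.9, -158.6, 41.0]
ee_rot: [179.9, 0.0, 79.8]
force: [0.3, 0.5, 0.1]
gripper_width: 49.6
time_s: 14.75
ee_pos: [554.9, -158.5, 33.9]
ee_rot: [180.0, 0.0, 79.8]
force: [-1.5, -0.0, 3.3]
gripper_width: 49.4
```

```bash
python3 -m jog '0 0 0 0 0 0 0.7;0 0 0 0 0 0 0.7;0 0 0 0 0 0 0.7;0 0 0 0 0 1 0.7;0 0 0 0 0 2 0.7';python3 -m jog '0 0 0 0 -1 1.5 0.9;0 0 0 0 -2 3 0.9;0 0 0 0 -2 4 0.9;0 0 0 0 -2 4 0.9;0 0 0 0 -2 4 0.9'
python3 - <<'E'
from h import *
s=env.state();print(s['ee_pos'],s['ee_rot'])
snap('wrist',['stage'],'w8')
import m
m.V['w8']=pickle.load(open('w8.pkl','rb'));cp=m.V['w8'][1]
u=tuple(int(x) for x in proj(cp,[555,-158.4,42])[0]);print(u,proj(cp,[[555,-158.4,30],[530,-158,42],[580,-158,42]]))
save(cv2.resize(m.V['w8'][0][max(0,u[1]-75):u[1]+75,u[0]-100:u[0]+100],(800,600)) if 0 else m.V['w8'][0],'w8.png')
E
```

```text
time_s: 15.38
ee_pos: [554.6, -158.3, 83.6]
ee_rot: [-179.9, -0.0, 79.8]
force: [0.4, 0.2, 0.6]
gripper_width: 64.2
time_s: 16.0
ee_pos: [554.1, -207.9, 182.1]
ee_rot: [-179.9, -0.0, 79.8]
force: [-0.3, 0.5, -0.2]
gripper_width: 82.2
[ 554.14691281 -207.91976321  182.09134113] [-1.79872487e+02 -3.00510633e-02  7.98275897e+01]
stage 0.71 [261.  82. 104. 106.] 8758 [311.5 133.5] [ 555.3 -154.3   30. ]
(311, 138) [[311.92299559 137.84374207]
 [284.89366799 143.18153288]
 [338.35356069 133.43810615]]
```

View pics/w8.png

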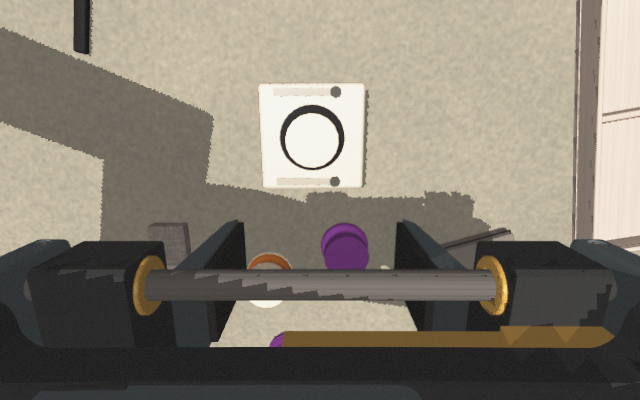

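```bash
python3 -m jog '0 0 0 -0.3 1.9 0 0.8;0 0 0 -0.7 3.8 0 0.8;0 0 0 -1 5.7 0 0.8;0 0 0 -1.4 7.6 0 0.8;0 0 0 -1.7 9.5 0 0.8'; python3 -m jog '0 0 0 -0.4 2 0 0.8;0 0 0 -0.8 4 0 0.8;0 0 0 -1.2 6 0 0.8;0 0 0 -1.6 8 0 0.8;0 0 0 -1.6 8.6 0 0.8'; python3 -m jog '0 0 0 0 0 0 0.8;0 0 0 0 0 0 0.8'
python3 -c "
from h import *
s=env.state();print(s['ee_pos'],s['ee_rot'])
snap('wrist',['dish'],'w9')"
python3 -m jog '0 0 0 0 0.9 -1 0.8;0 0 0 0 1.2 -2 0.8;0 0 0 0 1.2 -2 0.8;0 0 0 0 1.2 -2 0.8;0 0 0 0 1.2 -2 0.8'
python3 - <<'E'
from h import *
s=env.state();print(s['ee_pos'],s['ee_rot'])
snap('wrist',['dish'],'w10')
o=[]
for k in ['w9','w10']:
    f,cp,D=pickle.load(open(k+'.pkl','rb'));x,y=[int(i) for i in proj(cp,[470,349,22])[0]];print(x,y)
    x=max(50,min(590,x));y=max(50,min(350,y));print(x-50,y-50);o.append(cv2.resize(f[y-50:y+50,x-50:x+50],(400,400)))
save(np.hstack(o),'crop3.png')
E
```

```text
time_s: 16.73
ee_pos: [511.2, 30.7, 182.3]
ee_rot: [-179.9, 0.0, 79.8]
force: [0.8, -0.8, 0.3]
gripper_width: 72.8
time_s: 17.35
ee_pos: [471.0, 246.4, 182.3]
ee_rot: [-179.9, 0.1, 80.0]
force: [0.3, 0.0, 0.6]
gripper_width: 72.8
time_s: 17.6
ee_pos: [472.4, 242.8, 183.0]
ee_rot: [-180.0, 0.1, 79.8]
force: [-0.1, -0.5, -0.3]
gripper_width: 72.9
[472.40944891 242.84013965 183.02854562] [-1.79970751e+02  7.25717732e-02  7.97617021e+01]
dish 0.73 [274.  50.  43.  48.] 1479 [294.3  71.6] [468.6 353.1  30. ]
time_s: 18.32
ee_pos: [473.2, 273.8, 134.7]
ee_rot: [179.9, -0.1, 79.8]
force: [-0.8, -0.2, 1.1]
gripper_width: 73.0
[473.19506002 273.84582521 134.73240227] [ 1.79890414e+02 -7.66097922e-02  7.97657157e+01]
dish 0.67 [275.  80.  46.  52.] 1870 [295.9 104.2] [468.6 354.5  30. ]
297 76
247 26
299 110
249 60
```

View pics/crop3.png

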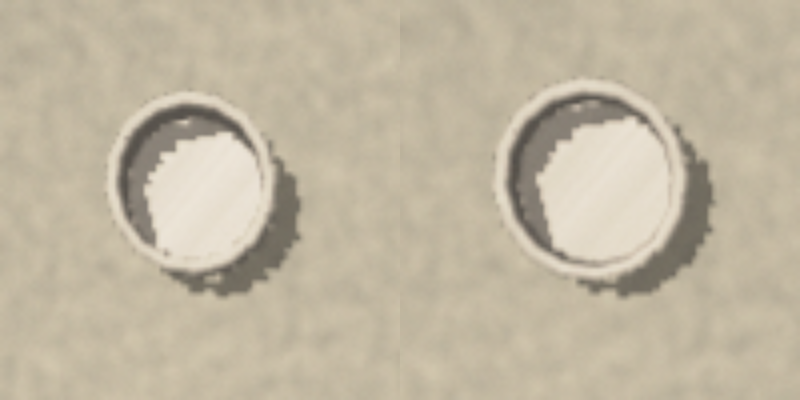

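```bash
python3 -c "
from h import *
V={k:pickle.load(open(k+'.pkl','rb'))[1] for k in ['w9','w10']}
print(at_z(V['w9'],(294.5,71.4),22),at_z(V['w10'],(296.7,104.9),22),tri([(V['w9'],(294.5,71.4)),(V['w10'],(296.7,104.9))]))"
```

```text
[468.44344628 354.19976755  22.        ] [468.66876928 354.11556612  22.        ] (array([468.59361942, 354.10291407,  22.68781114]), [np.float64(0.11605316354091931), np.float64(0.11605316354098923)])
```

```bash
python3 -m jog '0 0 0 -0.1 1.6 -0.5 0.8;0 0 0 -0.18 3.21 -1 0.8;0 0 0 -0.18 3.21 -2.5 0.8;0 0 0 -0.18 3.21 -3.8 0.8;0 0 0 -0.18 3.21 -3.8 0.8';python3 -m jog '0 0 0 0 0 -0.5 0.8;0 0 0 0 0 -1 0.8;0 0 0 0 0 -1.3 0.8;0 0 0 0 0 -1.38 0.8;0 0 0 0 0 -1.38 0.8'
```

```text
time_s: 19.05
ee_pos: [466.4, 353.3, 36.7]
ee_rot: [-179.8, 0.2, 79.8]
force: [-0.5, 0.2, 0.0]
gripper_width: 73.0
time_s: 19.68
ee_pos: [468.0, 354.4, 4.1]
ee_rot: [180.0, -0.0, 79.8]
force: [0.1, -0.9, 0.5]
gripper_width: 73.2
```

```bash
python3 -m jog '0 0 0 0 0 0.04 0.3;0 0 0 0 0 0.04 0.3;0 0 0 0 0 0.04 0.3;0 0 0 0 0 0.04 0.3;0 0 0 0 0 0.04 0.3' 15;python3 -m jog '0 0 0 0 0 0.6 0.3;0 0 0 0 -0.2 2 0.3;0 0 0 0.3 -1.6 3.4 0.3;0 0 0 0.7 -3.2 4.2 0.3;0 0 0 1 -4.8 4.2 0.3'
```

```text
time_s: 20.3
ee_pos: [468.0, 354.4, 5.1]
ee_rot: [180.0, -0.0, 79.8]
force: [0.0, -0.8, 1.7]
gripper_width: 39.2
time_s: 20.92
ee_pos: [494.6, 233.9, 113.0]
ee_rot: [179.7, -0.2, 79.8]
force: [0.2, 0.2, -0.6]
gripper_width: 39.3
```

```bash
python3 -m jog '0 0 0 0.3 -1.8 0 0.3;0 0 0 0.6 -3.6 0 0.3;0 0 0 0.9 -5.4 0 0.3;0 0 0 1.2 -7.2 0 0.3;0 0 0 1.5 -9 0 0.3'; python3 -m jog '0 0 0 0.2 -1.8 0 0.3;0 0 0 0.5 -3.6 0 0.3;0 0 0 0.8 -5.4 0 0.3;0 0 0 0.98 -6.71 0 0.3;0 0 0 0.98 -6.71 0 0.3'; python3 -m jog '0 0 0 0 0 -0.8 0.3;0 0 0 0 0 -1.6 0.3;0 0 0 0 0 -2.1 0.3;0 0 0 0 0 -2.1 0.3;0 0 0 0 0 -2.1 0.3'
```

```text
time_s: 21.55
ee_pos: [530.7, 7.8, 111.0]
ee_rot: [179.9, -0.0, 79.8]
force: [1.3, 0.1, -1.0]
gripper_width: 38.8
time_s: 22.18
ee_pos: [555.3, -160.6, 110.7]
ee_rot: [179.9, 0.0, 79.6]
force: [0.2, 0.3, -0.9]
gripper_width: 39.5
time_s: 22.8
ee_pos: [555.5, -158.3, 58.3]
ee_rot: [179.9, 0.0, 79.8]
force: [-0.5, -0.6, -0.6]
gripper_width: 39.1
```

```bash
python3 -m jog '0 0 0 0 0 -0.2 0.3;0 0 0 0 0 -0.36 0.3;0 0 0 0 0 -0.42 0.3;0 0 0 0 0 -0.42 0.3'; python3 -m jog '0 0 0 0 0 0 0.65;0 0 0 0 0 0 0.65;0 0 0 0 0 0 0.65;0 0 0 0 0 1 0.65;0 0 0 0 0 2.5 0.65'
```

```text
time_s: 23.3
ee_pos: [554.8, -158.4, 47.1]
ee_rot: [-180.0, -0.0, 79.8]
force: [-0.3, -0.5, 1.4]
gripper_width: 39.3
time_s: 23.92
ee_pos: [554.0, -158.1, 109.0]
ee_rot: [-179.8, -0.0, 79.8]
force: [0.3, -0.6, -0.3]
gripper_width: 59.4
```

```bash
python3 -m jog '0 0 -2 0 0 2 0.8;0 0 -4 -1 -1 3.4 0.8;0 0 -6 -2 -2 3.4 0.8;0 0 -8 -3 -3 3.4 0.8;0 0 -10 -4 -4 3.4 0.8';python3 -m jog '0 0 -2 -0.7 -0.7 0 0.8;0 0 -4 -1.4 -1.4 0 0.8;0 0 -6 -1.4 -1.4 0 0.8;0 0 -8 -1.4 -1.4 0 0.8;0 0 -8 -1.4 -1.4 0 0.8'
python3 -m jog '0 0 0 0 0 0 0.8;0 0 0 0 0 0 0.8'
python3 - <<'E'
from h import *
s=env.state();print(s['ee_pos'],s['ee_rot'])
snap('wrist',['squat_jar','dish','plate'],'w11')
E
```

```text
time_s: 24.55
ee_pos: [454.1, -259.1, 194.6]
ee_rot: [180.0, -0.0, 29.5]
force: [-0.1, -0.8, 0.7]
gripper_width: 73.0
time_s: 25.18
ee_pos: [419.8, -293.5, 194.5]
ee_rot: [180.0, 0.0, -10.1]
force: [-0.6, 1.4, -0.5]
gripper_width: 72.6
time_s: 25.42
ee_pos: [419.9, -293.3, 194.4]
ee_rot: [180.0, 0.0, -10.1]
force: [0.5, 0.4, 0.3]
gripper_width: 72.9
[ 419.93027319 -293.33519899  194.43713773] [ 1.79993990e+02  4.51907858e-03 -1.00985188e+01]
squat_jar 0.82 [394.  78.  59.  54.] 2513 [422.3 104.6] [ 481.5 -405.8   30. ]
squat_jar 0.77 [293. 101.  50.  57.] 2029 [317.  125.8] [ 479.9 -302.2   30. ]
squat_jar 0.77 [254.   1.  59.  66.] 2831 [280.2  34.6] [ 565.8 -283.5   30. ]
dish 0.87 [112.  42.  56.  54.] 2349 [138.1  68.6] [ 560.4 -146.4   30. ]
plate 0.76 [140.  42.  39.  59.] 934 [164.6  72.8] [ 552.6 -169.7   30. ]
```

View pics/w11.png

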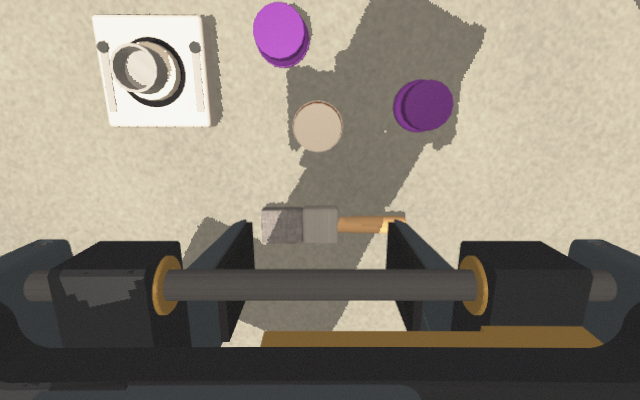

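```bash
python3 -m jog '0 0 0 1.2 -0.2 -1.2 0.85;0 0 0 2.33 -0.35 -2.4 0.85;0 0 0 2.33 -0.35 -4 0.85;0 0 0 2.33 -0.35 -5.4 0.85;0 0 0 2.33 -0.35 -5.4 0.85'; python3 -m jog '0 0 0 0 0 -0.7 0.85;0 0 0 0 0 -1.4 0.85;0 0 0 0 0 -2 0.85;0 0 0 0 0 -2.1 0.85;0 0 0 0 0 -2.1 0.85'; python3 -m jog '0 0 0 0 0 0 0.45;0 0 0 0 0 0 0.45;0 0 0 0 0 0 0.45;0 0 0 0 0 0 0.45;0 0 0 0 0 0 0.45' 15
```

```text
time_s: 26.25
ee_pos: [476.4, -301.0, 57.0]
ee_rot: [-179.9, 0.3, -10.2]
force: [-0.8, 1.1, 0.1]
gripper_width: 77.5
time_s: 26.88
ee_pos: [478.6, -302.5, 7.6]
ee_rot: [180.0, -0.1, -10.2]
force: [0.2, 0.7, 0.4]
gripper_width: 77.4
time_s: 27.5
ee_pos: [478.3, -302.2, 7.2]
ee_rot: [180.0, -0.0, -10.2]
force: [-0.1, 0.2, 1.9]
gripper_width: 48.9
```

```bash
python3 -m jog '0 0 0 0 0 0.6 0.45;0 0 0 0 0 2 0.45;0 0 0 0.4 0.2 3.6 0.45;0 0 0 1.6 1.1 4.4 0.45;0 0 0 3 2.1 4.4 0.45';python3 -m jog '0 0 0 1.4 1 0 0.45;0 0 0 2.8 2 0 0.45;0 0 0 4.24 2.93 0 0.45;0 0 0 4.24 2.93 0 0.45;0 0 0 4.24 2.93 0 0.45'; python3 -m jog '0 0 0 0 0 -1 0.45;0 0 0 0 0 -2.4 0.45;0 0 0 0 0 -3.8 0.45;0 0 0 0 0 -4 0.45;0 0 0 0 0 -4 0.45'
```

```text
time_s: 28.12
ee_pos: [554.8, -250.2, 120.4]
ee_rot: [179.9, -0.3, -10.3]
force: [0.3, -0.7, -1.9]
gripper_width: 48.9
time_s: 28.75
ee_pos: [658.4, -176.5, 117.1]
ee_rot: [180.0, 0.1, -10.2]
force: [0.0, -0.2, -1.1]
gripper_width: 48.7
time_s: 29.38
ee_pos: [659.1, -177.2, 17.9]
ee_rot: [180.0, -0.0, -10.2]
force: [0.7, -0.6, -0.1]
gripper_width: 48.9
```

Down 10.4 mm more, then release and rise.

```bash
python3 -m jog '0 0 0 0 0 -0.2 0.45;0 0 0 0 0 -0.36 0.45;0 0 0 0 0 -0.42 0.45;0 0 0 0 0 -0.42 0.45'; python3 -m jog '0 0 0 0 0 0 0.8;0 0 0 0 0 0 0.8;0 0 0 0 0 0 0.8;0 0 0 0 0 0 0.8;0 0 0 0 0 1 0.8'; python3 -m jog '0 0 0 0 0 1.5 0.8;0 0 0 -1 1 3 0.8;0 0 0 -2.5 2.5 4.5 0.8;0 0 0 -3.6 3.6 6 0.8;0 0 0 -3.6 4.6 6 0.8'; python3 -m jog '0 0 0 0 1 0 0.8;0 0 0 0 1 0 0.8;0 0 0 0 1 0 0.8'
python3 - <<'E'
from h import *
s=env.state();print(s['ee_pos'],s['ee_rot'])
snap('wrist',['tall_jar','squat_jar','dish'],'w12')
E
```

```text
time_s: 29.88
ee_pos: [659.2, -176.5, 7.2]
ee_rot: [180.0, -0.0, -10.2]
force: [-1.1, -0.2, 2.4]
gripper_width: 49.0
time_s: 30.5
ee_pos: [657.4, -175.9, 29.5]
ee_rot: [-180.0, 0.3, -10.2]
force: [0.3, -0.4, 0.4]
gripper_width: 73.1
time_s: 31.12
ee_pos: [569.2, -60.7, 185.5]
ee_rot: [-180.0, -0.4, -10.2]
force: [0.2, -0.4, -1.3]
gripper_width: 73.0
time_s: 31.5
ee_pos: [569.2, -36.9, 181.4]
ee_rot: [180.0, 0.0, -10.2]
force: [-0.6, -0.7, -0.7]
gripper_width: 73.1
[569.17515901 -36.91530098 181.37034521] [ 1.79963517e+02  1.14236545e-03 -1.01792926e+01]
tall_jar 0.7 [241.  75.  48.  42.] 1680 [262.6  95.9] [664.8  -1.7  30. ]
tall_jar 0.56 [429. 163.  52.  53.] 1917 [453.1 186.9] [ 547.7 -168.    30. ]
squat_jar 0.69 [430. 163.  52.  50.] 1938 [452.9 186.9] [ 547.8 -167.8   30. ]
squat_jar 0.65 [417.  37.  68.  64.] 3110 [450.4  66.9] [ 659.  -173.7   30. ]
squat_jar 0.59 [528. 118.  80.  52.] 3384 [565.5 144. ] [ 570.7 -275.8   30. ]
```

View pics/w12.png

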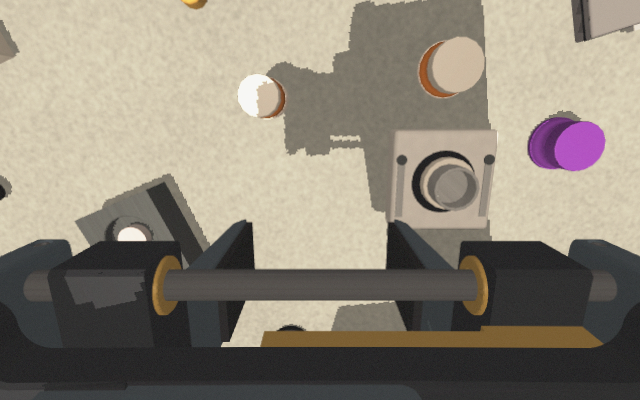

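Run:
```python
from m import *
cp=pickle.load(open('w12.pkl','rb'))[1]
u=tuple(int(x) for x in proj(V['w3'][1],[659,0,75])[0]);h=blob('w3',u,24,'white');c=ctr(h);print(u,c,np.ptp(h,0))
print(tri([(V['w3'][1],c),(cp,(260,96))]),at_z(V['w3'][1],c,75),at_z(cp,(260,96),75))
```

```text
(499, 22) [504.47220331  18.88518266] [29 32]
(array([662.5509465 ,  -5.85031768,  72.42851749]), [np.float64(0.7364724346901759), np.float64(0.7364724346899119)]) [662.65879489  -4.43162745  75.        ] [661.63733536  -6.45248835  75.        ]
```

```bash
python3 -m jog '0 0 2 0.8 0.3 0 0.8;0 0 4 1.6 0.6 -0.5 0.8;0 0 6 2.4 0.9 -1 0.8;0 0 8 3.2 1.2 -1.5 0.8;0 0 10 3.71 1.26 -2 0.8';python3 -m jog '0 0 2 0 0 0 0.8;0 0 4 0 0 0 0.8;0 0 6 0 0 0 0.8;0 0 8 0 0 0 0.8;0 0 8 0 0 0 0.8'; python3 -m jog '0 0 0 0 0 -1 0.8;0 0 0 0 0 -2 0.8;0 0 0 0 0 -3 0.8;0 0 0 0 0 -4 0.8;0 0 0 0 0 -4 0.8'
```

```text
time_s: 32.33
ee_pos: [662.9, -5.1, 130.7]
ee_rot: [180.0, -0.0, 40.1]
force: [-0.2, -0.1, 0.4]
gripper_width: 72.7
time_s: 32.95
ee_pos: [661.9, -5.5, 131.2]
ee_rot: [-180.0, 0.0, 79.7]
force: [0.1, -0.4, -0.7]
gripper_width: 72.7
time_s: 33.58
ee_pos: [660.3, -5.2, 29.4]
ee_rot: [-179.7, 0.0, 79.7]
force: [-0.1, 0.3, 0.7]
gripper_width: 73.0
```

```bash
python3 -m jog '0 0 0 0 0 -0.35 0.8;0 0 0 0 0 -0.35 0.8;0 0 0 0 0 -0.35 0.25;0 0 0 0 0 -0.35 0.25;0 0 0 0 0 -0.35 0.25' 15; python3 -m jog '0 0 0 0 0 0 0.25;0 0 0 0 0 0 0.25;0 0 0 0 0 0 0.25;0 0 0 0 0 0 0.25'
```

```text
time_s: 34.2
ee_pos: [662.1, -4.9, 23.1]
ee_rot: [180.0, -0.0, 79.8]
force: [-0.7, -0.3, 0.1]
gripper_width: 46.0
time_s: 34.7
ee_pos: [662.0, -4.9, 22.8]
ee_rot: [180.0, -0.0, 79.8]
force: [-1.0, -0.4, 1.5]
gripper_width: 35.3
```

```bash
python3 -m jog '0 0 0 0 0 0.6 0.25;0 0 0 0 0 1.6 0.25;0 0 0 -0.8 -0.5 2.4 0.25;0 0 0 -2.2 -1.4 2.4 0.25;0 0 0 -3.61 -2.28 2.4 0.25';python3 -m jog '0 0 0 0 0 0 0.25;0 0 0 0 0 -0.8 0.25;0 0 0 0 0 -1.6 0.25;0 0 0 0 0 -2.1 0.25;0 0 0 0 0 -2.1 0.25'; python3 -m jog '0 0 0 0 0 -0.15 0.25;0 0 0 0 0 -0.25 0.25;0 0 0 0 0 -0.29 0.25;0 0 0 0 0 -0.29 0.25'
```

```text
time_s: 35.33
ee_pos: [571.1, -62.5, 83.9]
ee_rot: [179.9, 0.0, 79.8]
force: [-0.3, 0.1, -0.2]
gripper_width: 35.1
time_s: 35.95
ee_pos: [571.7, -61.6, 29.6]
ee_rot: [-179.9, -0.0, 79.8]
force: [-0.1, -0.4, -0.9]
gripper_width: 35.5
time_s: 36.45
ee_pos: [571.7, -61.9, 23.1]
ee_rot: [180.0, -0.0, 79.8]
force: [-0.5, 0.0, -0.3]
gripper_width: 35.0
```

```bash
python3 -m jog '0 0 0 0 0 -0.02 0.25;0 0 0 0 0 -0.02 0.6;0 0 0 0 0 -0.02 0.6;0 0 0 0 0 -0.02 0.6;0 0 0 0 0 -0.02 0.6'; python3 -m jog '0 0 0 0 0 1 0.6;0 0 0 0 0 2.6 0.6;0 0 0 0 0 4.6 0.6;0 0 0 0 -1 6.6 0.6;0 0 0 0 -2.4 8 0.6';python3 -m jog '0 0 0 0.3 -1.8 0.4 0.8;0 0 0 0.6 -3.6 0.8 0.8;0 0 0 0.6 -5 0.8 0.8;0 0 0 0.6 -5 0.8 0.8;0 0 0 0.6 -5 0.8 0.8'
python3 - <<'E'
from h import *
s=env.state();print(s['ee_pos'],s['ee_rot'])
snap('wrist',['tall_jar','squat_jar','dish'],'w13')
cp=camera_params('wrist');print(proj(cp,[[571.7,-61.9,75],[659.4,-176.4,38],[555,-158.4,64],[555,-158.4,42]]).round(1).tolist())
f=grab_frame('side');save(cv2.resize(f[100:260,220:440],(800,582)),'s13.png')
E
```

```text
time_s: 37.08
ee_pos: [571.6, -61.9, 22.4]
ee_rot: [180.0, 0.0, 79.8]
force: [-0.1, -0.3, -0.7]
gripper_width: 54.5
time_s: 37.7
ee_pos: [572.2, -122.0, 225.2]
ee_rot: [179.8, -0.0, 79.9]
force: [0.4, -0.8, 0.7]
gripper_width: 54.8
time_s: 38.33
ee_pos: [586.4, -246.4, 242.1]
ee_rot: [-180.0, -0.0, 79.8]
force: [0.7, 0.3, -0.1]
gripper_width: 73.1
[ 586.41345625 -246.35209789  242.14448369] [-1.79957458e+02 -4.66937845e-02  7.98061157e+01]
tall_jar 0.87 [252.   0.  42.  29.] 918 [275.4  12.4] [571.6 -69.1  30. ]
tall_jar 0.21 [348.  84.  49.  45.] 1741 [371.4 104.2] [ 656.6 -176.4   30. ]
squat_jar 0.96 [290. 184.  44.  45.] 1539 [310.4 206.4] [ 568.8 -279.6   30. ]
squat_jar 0.75 [243. 303.  39.  29.] 1032 [262.2 314. ] [ 480.1 -411.8   30. ]
dish 0.88 [256.  84.  42.  42.] 1312 [274.  103.3] [ 551.2 -156.5   30. ]
[[267.2, -10.8], [374.7, 104.0], [273.5, 103.9], [276.3, 104.5]]
```

View pics/w13.png

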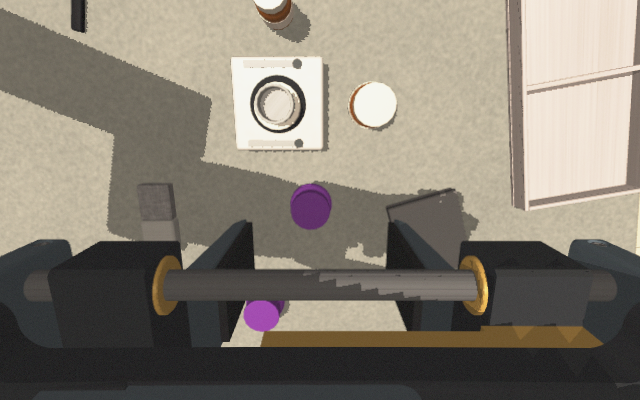

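View pics/s13.png

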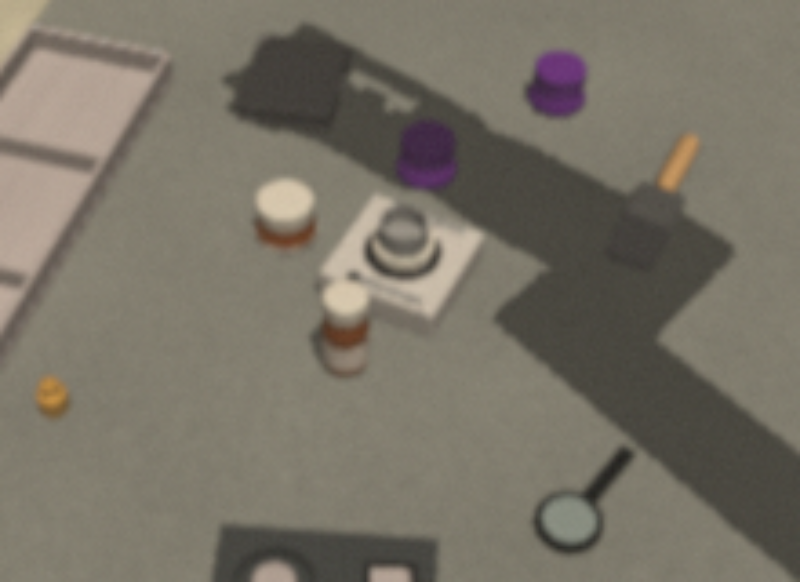

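Run:
```python
from h import *
snap('side',['tall_jar','dish','squat_jar'],'s14');cp=camera_params('side')
print(proj(cp,[[571.7,-61.9,37],[659.4,-176.4,19],[555,-158.4,53]]).round(1).tolist())
env.job_done()
```

```text
tall_jar 0.64 [308. 178.  14.  23.] 277 [314.2 189.9] [574.9 -67.9  30. ]
dish 0.75 [324. 155.  13.  16.] 184 [330.4 162.7] [ 560.9 -180.9   30. ]
squat_jar 0.64 [366. 116.  16.  16.] 248 [373. 123.] [ 478.3 -392.9   30. ]
squat_jar 0.63 [289. 151.  20.  18.] 275 [298.3 159.3] [ 654.2 -165.4   30. ]
squat_jar 0.57 [330. 133.  14.  18.] 260 [336.8 142.8] [ 565.  -267.8   30. ]
squat_jar 0.18 [307. 151.  47.  42.] 861 [331.5 173.3] [ 546.4 -141.6   30. ]
[[314.7, 190.1], [297.9, 159.0], [330.5, 162.9]]
the job is handed in; nothing more can be done
```

I pressed the key until it stopped, and the plate rose out of the well. I laid it on the middle of the stage block and stood the dish on it. The squat jar now stands behind the block and the tall jar to its left. The job was handed in at about 38.5 s of the 120 s, with the gripper open and clear of everything.

**Last checks:**
- **Side camera:** the tall jar, squat jar and dish each showed within 1 px of where they should be, and both jars looked upright.
- **Wrist camera:** the plate sat evenly inside the black spot's ring. The squat jar was within about 1 px of its target. For the dish, the network's outline put its centre within 1 px, but by eye its rim looked up to 4 px (about 4 mm) off. That is still inside the 10 mm limit.
- **Not fully checked:** the tall jar's cap was cut off at the top of the last wrist picture, so its final place rests on the side camera and the arm's pose at release.

**Disagreements on the way:** my first triangulation put heights about 20 mm too high because the wrist was still moving when the picture was taken. I took new pictures with the arm at rest, and the heights then agreed with the text to within about 3 mm. The squat jar gripped at 49 mm rather than 52 mm, which made no difference to placing it.

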